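# Lock the parts carousel on its post with an R-clip

### The job

Lock the parts carousel on its post: drop the white nylon bush over the steel post so that it sits flat on the hub, then push the straight leg of the orange-handled R-clip through the cross hole in the post until its bow springs over the post and the clip is fully home, and let go. The hole may stand turned to either side, so feel for it and ease off if the leg meets solid metal: never push the clip against the carousel or its post with more than about 15 N. Leave everything else on the bench where it is.

Things in the scene. Friction and masses are not known exactly. Their poses are not given: they have to be found in the camera images.
- carousel: Round blue parts tray, 180 mm across, rim 30 mm above the bench, on a heavy foot fixed to the bench. Its aluminium hub is 46 mm across, flat top 36 mm above the bench; a steel post 20 mm in diameter rises from it to 76 mm. Origin: on the bench under the post's axis; z up. The cross hole's direction, seen from above, lies anywhere within 1.2 rad either side of this x axis and is not measured.
- post_top (a point): Centre of the post's slightly chamfered top, 76 mm above the bench. A 15 mm long black groove across it is parallel to the cross hole. The post can turn in the hub, but so stiffly (0.5 N m) that it must be taken as it stands. Axes as the carousel's: they do not turn with the post.
- post_hole (a point): Middle of the level cross hole: on the post's axis, 62 mm above the bench. The hole is 6.6 mm wide, 8 mm high and 20 mm long, right through the post, its mouths barely chamfered; the leg may enter at either end. Axes as the carousel's, not the hole's.
- bush: White nylon bush (thick ring), 40 mm outside, 23 mm bore, 16 mm high, about 30 g, lying flat on the bench. Origin: centre of its underside, z up along its axis. Seated on the hub its origin is 36 mm above the bench, its top 52 mm.
- clip: R-clip lying level, about 70 g. Orange grip block 30 (x) by 20 (y) by 16 mm (z). Origin: centre of the block's underside; x along the straight leg, away from the block; z up. The 5 mm steel leg lies at y = 0, 8 mm above the underside, and runs to x = 70 mm, its tip rounded. A 10 mm collar on it from the block to x = 29 mm meets the post about 1 mm past the home depth.
- clip_seat (a point): Point on the leg's axis, 40 mm ahead of the block's centre (8 mm above the underside): it lies at post_hole when the clip is home. The leg's tip is 30 mm ahead of it. Axes as clip.
- bow (a joint): Opening of the clip's spring bow, rad: 0 at rest and when home, about 0.1 riding over the post, at most 0.3. The bow lies on the leg's +y side, level with it, out to x = 63 and y = 18 mm, with an inward bend at x = 51 mm. Pushing it over takes 4 to 12 N, starts 18 mm before home and peaks 11 mm before; then the force drops to almost nothing until the collar meets the post.
- phone_a: Grey phone, 150 x 72 x 8 mm, lying on the bench; bystander. Origin: centre of its underside.
- phone_b: Blue phone, 150 x 72 x 8 mm, lying on the bench; bystander. Origin: centre of its underside.
- driver: Red screwdriver, 160 mm long, 26 mm thick handle; bystander. Origin: under its middle.
- brush: Cleaning brush with wooden handle, 150 mm long; bystander. Origin: under its middle.
- solvent: White bottle with red cap, 44 mm across, 120 mm high; bystander. Origin: centre of its underside.
- flux: Amber jar with black cap, 48 mm across, 45 mm high; bystander. Origin: centre of its underside.
- tin: Open aluminium tray 90 x 120 x 25 mm; bystander. Origin: centre of its underside.

How it is judged:
By the outcome, as a careful person would: the job done as asked, in the order asked, and still so for the second after the job is handed in, with the robot touching nothing.
It also fails if it takes over 72 s, if anything falls off the work surface, if the arm or the gripper's body presses on something with over 40 N, if the wrist force passes 120 N, or if a joint passes its speed limit or range.

### The arm

A 6-joint arm with a two-finger parallel gripper is mounted at the origin on the work surface. World frame = base frame: x ahead of the robot, y to its left, z up, the work surface at z = 0. Lengths are in m, angles in rad, forces in N, time in s.
With the tool pointing down it reaches from about 0.425 to 0.95 m from the base axis. Payload 14.7 kg.
Tool frame: the origin (TCP) lies between the finger pads; the fingertips stand 11 mm ahead of it and the grasp point (between the pads) lies 8 mm behind it; z points along the fingers, y is the line along which they close (so a half turn about z gives the same grasp; the last joint's range is limited). The gripper opens to 85 mm and grips with 20 to 120 N. Pads are 22 mm wide; open, the fingers measure 114 mm over their backs; the gripper's body (76 mm by 85 mm) begins 54 mm behind the grasp point. The pads swing forward as they close: fully open they stand 13 mm farther back than shut.
Start: joints at [-1.194, 0.48, 1.596, -0, 1.065, -0.047], TCP at [0.267, -0.592, 0.242] pointing down, gripper open.
Joint ranges: [-2.75, 2.75], [-0.82, 2.05], [0.23, 2.67], [-1.56, 4.7], [0.09, 2.69], [-2.92, 2.92]. Speed limits (rad/s): [1.89, 1.89, 2.39, 3.01, 3.01, 3.01].

### API

Orientations are given as a rotation vector (axis times angle).
In Python, from station import r gives the robot as it stands. Calls block until the motion is done:
- r.move_ptp(position, orientation): joint-space move of the TCP to a pose.
- r.line_to(position, ori=None, vel=0.15, contact_N=None): straight line of the TCP; ori=None keeps the orientation; vel is the mean speed in m/s. With contact_N (N) it stops when the force on the tool has changed by that much, and returns True; else False.
- r.movej(angles): joint-space move.
- r.move_gripper(opening, newtons=None): finger opening in m; newtons is the grip in N (None keeps the last); returns when the fingers have stopped.
- r.wait(seconds).
- r.solve_ik(position, orientation): joint angles nearest the present ones, or None.
- r.observe(): the state.
- r.capture(name): name is "scene" or "top" or "wrist"; returns a dict with "frame" (400x640x3 uint8, red, green, blue), "fx", "fy", "cx", "cy" (pixels), "k1" (the pictures are not rectified: a ray, as slopes to the right and down, at radius r is drawn at 1 + k1 r^2 times it, then the intrinsics apply), "extrinsics" (4x4, takes a point from world to camera coordinates); the wrist camera has in their place "hand_eye" (4x4, takes a point from camera to tool coordinates, whose origin is the TCP and whose axes are the flange's). Camera axes: x right, y down, z forward; pixel columns grow to the right and rows downward; lengths in m; the calibration is good to about 2 mm. A picture is of the moment at which its call begins: read the wrist's pose just before it. There is no depth.
A pose or a line that the arm cannot do raises r.IKError and nothing moves.
- r.sign_off(): hands the job in; it is judged then, once.
Trained networks look in a picture, given as the dict that the camera call returned (one of the last four; its "shot" number tells which), for a name from the list of things; names that differ only in an ending like _2 or _b are one class to them, and where a whole thing is asked for, a point or a joint stands for the part that bears it (a point fixed in the world has none). Each returns a list of dicts, best first, with "p" (0 to 1); they miss things now and then, are a little off and sometimes report something else, mostly with a low value. They report only what shows in the picture. A call takes as long as a camera call.
- r.boxes_of(picture, thing): "rect" ([left, top, right, bottom] in pixels, round what is visible of it).
- r.landmark_of(picture, thing): "point" ([column, row] in pixels: a listed point, or the origin of a listed thing).
The state is a dict: "clock": time; "q": joint angles; "joint_velocities": joint speeds; "joint_torque": joint torques, N m; "ee_pos": TCP position; "tool_rot": TCP orientation; "ft_force": force on the tool from outside, world axes, zero at the start; "ft_torque": the same for the moment, N m; "gripper_width": finger opening in m; "gripper_force": force on a finger pad.
Only numpy, scipy, OpenCV 4.12 (cv2) and the standard library are available. Lean on these libraries where they do the work, as an engineer would, in place of code of your own. Each camera call takes 0.05 s, during which the arm holds its last target. There are 200 camera calls.

## Working session

There is one attempt and no reset: what is moved stays moved. The work goes in short steps, each a Python script; the robot and the scene stay as the last script left them, time stands still between calls to the robot, and variables do not carry over. Pictures are saved under pics/ and viewed, at most 10 in all, crops included, and the job is handed in when it is done.

```bash
ls; mkdir -p pics
cat > h.py <<'E'
import numpy as np, cv2
from station import r
from scipy.spatial.transform import Rotation as R
def ray(p,px,T=None):
    """origin, dir in world. wrist: T = tool pose 4x4"""
    u=(px[0]-p["cx"])/p["fx"]; v=(px[1]-p["cy"])/p["fy"]
    a,b=u,v
    for _ in range(30):
        s=1+p["k1"]*(a*a+b*b); a,b=u/s,v/s
    M=np.linalg.inv(np.array(p["extrinsics"])) if "extrinsics" in p else T@np.array(p["hand_eye"])
    return M[:3,3], M[:3,:3]@np.array([a,b,1.])
def at_z(p,px,z,T=None):
    o,d=ray(p,px,T); return o+d*(z-o[2])/d[2]
def proj(p,X,T=None):
    M=np.array(p["extrinsics"]) if "extrinsics" in p else np.linalg.inv(T@np.array(p["hand_eye"]))
    c=M[:3,:3]@np.asarray(X)+M[:3,3]; a,b=c[:2]/c[2]; s=1+p["k1"]*(a*a+b*b)
    return np.array([p["fx"]*a*s+p["cx"],p["fy"]*b*s+p["cy"]])
def pose():
    s=r.observe(); T=np.eye(4); T[:3,:3]=R.from_rotvec(s["tool_rot"]).as_matrix(); T[:3,3]=s["ee_pos"]; return T
def save(p,n,crop=None,k=1):
    f=p["frame"]
    if crop: f=f[crop[1]:crop[3],crop[0]:crop[2]]
    if k!=1: f=cv2.resize(f,None,fx=k,fy=k,interpolation=cv2.INTER_CUBIC)
    cv2.imwrite("pics/"+n+".png",f[:,:,::-1])
def down(yaw):
    """tool z down, tool x at yaw in world"""
    return (R.from_euler('z',yaw)*R.from_euler('x',np.pi)).as_rotvec()
E
python3 - <<'E'
from h import *
s=r.observe(); print({k:np.round(v,3) for k,v in s.items()})
zs=dict(carousel=0,post_top=.076,post_hole=.062,bush=0,clip=0,clip_seat=.008,phone_a=0,driver=0,brush=0,solvent=0,flux=0,tin=0)
for c in ("top","scene"):
    p=r.capture(c); save(p,c)
    o,_=ray(p,(320,200)); print(c,"cam",o.round(3),p["fx"],p["k1"])
    for n,z in zs.items():
        for d in r.landmark_of(p,n)[:2]: print(n,round(d["p"],2),np.round(d["point"],1),at_z(p,d["point"],z).round(4))
T=pose();p=r.capture("wrist");print(p["hand_eye"],p["fx"])
E
```

```text
pics
{'clock': np.float64(0.0), 'q': array([-1.194,  0.481,  1.597,  0.   ,  1.065, -0.047]), 'joint_velocities': array([-0.   , -0.001,  0.   ,  0.001,  0.002,  0.   ]), 'joint_torque': array([ 2.0000e-03, -9.5065e+01, -4.3019e+01, -0.0000e+00,  1.2000e-02,
        0.0000e+00]), 'ee_pos': array([ 0.267, -0.592,  0.242]), 'tool_rot': array([-3.07 , -0.661,  0.   ]), 'ft_force': array([-0.572, -0.488,  0.224]), 'ft_torque': array([-0.028, -0.02 , -0.017]), 'gripper_force': np.float64(0.0), 'gripper_width': np.float64(0.085)}
top cam [ 0.338 -0.014  1.152] 431.71188239605317 0.009736757583610497
carousel 0.89 [296.7 198.6] [0.5569 0.0395 0.    ]
post_top 0.8 [299.6 192.1] [0.5592 0.0285 0.076 ]
post_hole 0.82 [296.2 194.4] [0.5561 0.0379 0.062 ]
bush 0.45 [197.3 234.3] [0.4633 0.3064 0.    ]
clip 0.48 [426.6 242.8] [ 0.4324 -0.3053  0.    ]
clip 0.16 [243.6 280.4] [0.3401 0.1802 0.    ]
clip_seat 0.54 [424.  227.7] [ 0.4719 -0.2988  0.008 ]
phone_a 0.97 [391.7 276.1] [ 0.3463 -0.2088  0.    ]
phone_a 0.56 [216.5 123.1] [0.7758 0.2636 0.    ]
driver 0.65 [301.  130.1] [0.7517 0.0264 0. 
[... 715 characters left out ...]
6 0.2596 0.    ]
driver 0.84 [400.4 242. ] [ 0.756   0.0127 -0.    ]
driver 0.51 [245.8 268.6] [ 0.4597 -0.2869  0.    ]
brush 0.59 [363.3 290.7] [ 0.7484 -0.195   0.    ]
brush 0.39 [342.3 197. ] [0.5165 0.1094 0.    ]
solvent 0.59 [427.  165.6] [0.6786 0.4304 0.    ]
flux 0.76 [272.4 338.3] [ 0.6424 -0.4161  0.    ]
tin 0.59 [305.7 171.1] [0.3361 0.1729 0.    ]
tin 0.3 [245.  269.9] [ 0.4609 -0.2914  0.    ]
[[ 4.66358100e-04 -9.48188964e-01 -3.17706580e-01  8.08624509e-02]
 [ 9.99999556e-01  1.82007456e-04  9.24691050e-04 -3.64091781e-04]
 [-8.18956882e-04 -3.17706870e-01  9.48188628e-01 -1.32499708e-01]
 [ 0.00000000e+00  0.00000000e+00  0.00000000e+00  1.00000000e+00]] 333.3901281905521
```

View pics/top.png

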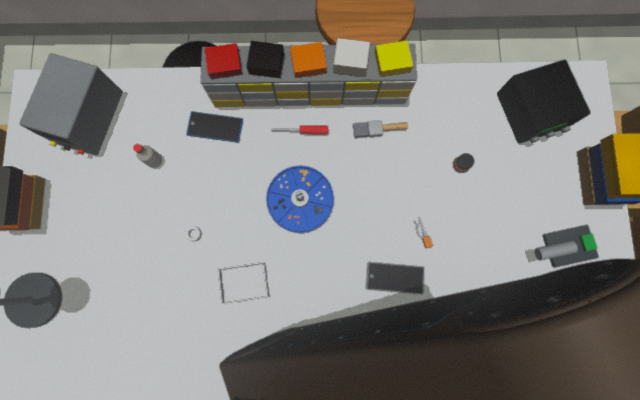

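The top view shows the carousel at (300,198), the bush at (194,234), and the clip at (424,232) with its block at (427,242) and its leg pointing up. Next come close looks with the wrist camera.

Run:
```python
from h import *
import pickle
zs=dict(clip=0,clip_seat=.008,post_top=.076,post_hole=.062,bush=0)
t0=r.observe()["clock"]
for n,x,y,z,yaw,things in (("clip",.45,-.302,.14,.2,["clip","clip_seat"]),("post",.558,.028,.20,.0,["post_top","post_hole"]),("bush",.468,.30,.14,.3,["bush"])):
    r.move_ptp([x,y,z],down(yaw)); r.wait(.15)
    T=pose(); p=r.capture("wrist"); pickle.dump((T,p),open(n+".pkl","wb")); save(p,"w_"+n)
    print(n,T[:3,3].round(4),r.observe()["clock"]-t0)
    for th in things:
        for d in r.landmark_of(p,th)[:2]: print(th,round(d["p"],2),np.round(d["point"],1),at_z(p,d["point"],zs[th],T).round(4))
import cv2
a=[cv2.imread(f"pics/w_{n}.png") for n in ("clip","post","bush")]
cv2.imwrite("pics/m1.png",np.vstack([np.hstack([a[0][50:350,120:520],a[2][50:350,120:520]]),np.hstack([a[1][50:350,120:520],cv2.resize(a[1][150:250,220:370],(400,300))[:, :400]])]))
```

```text
clip [ 0.4499 -0.303   0.1403] 1.5417
clip_seat 0.77 [316.4 161.2] [ 0.4727 -0.2954  0.008 ]
post [0.558  0.0269 0.1998] 3.1667
post_top 0.82 [320.5 195.7] [0.5551 0.0265 0.076 ]
post_hole 0.59 [318.1 193.3] [0.5527 0.0285 0.062 ]
bush [0.4689 0.299  0.1403] 4.5916999999999994
bush 0.69 [302.6 187.5] [0.4637 0.3133 0.    ]
```

View pics/m1.png

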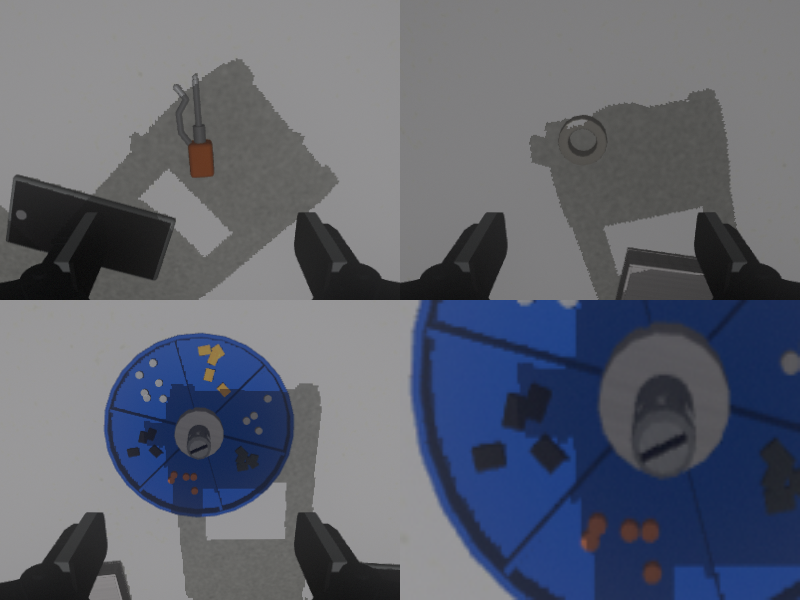

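The wrist pictures (montage) show:
- **Clip:** orange block at image (321,208), leg pointing up at about (315,130), bow on its left.
- **Bush:** at (302,188).
- **Post:** top at about (319,198), with a dark groove tilted about 25°.

I'll refine these by fitting projected outlines to the image edges.

```bash
cat > fit.py <<'E'
from h import *
from scipy.optimize import differential_evolution
from scipy.ndimage import map_coordinates
def grad(p):
    g=cv2.GaussianBlur(cv2.cvtColor(p["frame"],cv2.COLOR_RGB2GRAY).astype(np.float32),(0,0),1.0)
    return cv2.Sobel(g,cv2.CV_32F,1,0)/8,cv2.Sobel(g,cv2.CV_32F,0,1)/8
def projN(p,X,T):
    M=np.array(p["extrinsics"]) if "extrinsics" in p else np.linalg.inv(T@np.array(p["hand_eye"]))
    c=X@M[:3,:3].T+M[:3,3]; a=c[:,:2]/c[:,2:]; s=1+p["k1"]*(a**2).sum(1,keepdims=True)
    return a*s*[p["fx"],p["fy"]]+[p["cx"],p["cy"]]
def fit(p,T,model,b):
    """model(v)->list of (N,3) polylines (ordered); score: mean |gradient normal to the curve|"""
    gx,gy=grad(p)
    def cost(v):
        tot=0
        for C in model(v):
            q=projN(p,C,T); t=np.gradient(q,axis=0); n=np.c_[-t[:,1],t[:,0]]/(np.linalg.norm(t,axis=1,keepdims=True)+1e-9)
            G=map_coordinates(gx,q.T[::-1],order=1)*n[:,0]+map_coordinates(gy,q.T[::-1],order=1)*n[:,1]
            tot-=np.minimum(np.abs(G),15).mean()
        return tot
    s=differential_evolution(cost,b,seed=1,popsize=25,tol=1e-6); return s.x,s.fun
a_=np.linspace(0,2*np.pi,120)
def circ(x,y,z,R_): return np.c_[x+R_*np.cos(a_),y+R_*np.sin(a_),np.full(120,z)]
def seg(v,A,B,z):
    P=np.linspace(A,B,40); c,s=np.cos(v[2]),np.sin(v[2])
    return np.c_[v[0]+c*P[:,0]-s*P[:,1],v[1]+s*P[:,0]+c*P[:,1],np.full(40,z)]
bushm=lambda v:[circ(*v,.016,.02),circ(*v,.016,.0115)]
postm=lambda v:[circ(*v,.076,.0095),circ(*v,.036,.023),circ(*v,.03,.09)]
clipm=lambda v:[seg(v,(-.015,-.01),(.015,-.01),.016),seg(v,(-.015,.01),(.015,.01),.016),seg(v,(-.015,-.01),(-.015,.01),.016),seg(v,(.031,-.0025),(.068,-.0025),.008),seg(v,(.031,.0025),(.068,.0025),.008)]
def draw(p,T,curves,n,c,k):
    f=cv2.resize(p["frame"][c[1]:c[3],c[0]:c[2]],None,fx=k,fy=k,interpolation=cv2.INTER_CUBIC)
    for C in curves: cv2.polylines(f,[np.int32(((projN(p,C,T)-[c[0],c[1]])+.5)*k)],False,(0,255,0),1)
    return f[:,:,::-1]
def groove(p,T,x,y,z=.076,r_=.0085):
    X=np.array([[x+i,y+j,z] for i in np.arange(-r_,r_,.0004) for j in np.arange(-r_,r_,.0004) if i*i+j*j<r_*r_])
    g=cv2.cvtColor(p["frame"],cv2.COLOR_RGB2GRAY).astype(float)
    val=map_coordinates(g,projN(p,X,T).T[::-1],order=1); w=np.clip(np.percentile(val,60)*.65-val,0,None)
    m=(X*w[:,None]).sum(0)/w.sum(); D=(X-m)[:,:2]; U,S,_=np.linalg.svd((D*w[:,None]).T@D)
    return np.arctan2(U[1,0],U[0,0]),m[:2],S
E
python3 - <<'E'
from fit import *
import pickle
out={}
im=[]
for n,m,b,c in (("clip",clipm,[(.42,.455),(-.325,-.29),(0,.5)],(240,100,390,250)),("bush",bushm,[(.445,.485),(.29,.335)],(230,120,380,270)),("post",postm,[(.54,.575),(.01,.045)],(245,120,395,270))):
    T,p=pickle.load(open(n+".pkl","rb")); v,f=fit(p,T,m,b); print(n,v.round(4),round(f,2))
    im.append(draw(p,T,m(v),n,c,2.6)); out[n]=v.tolist()
    if n=="post":
        X,_=fit(p,T,lambda v:[circ(*v,.076,.0095)],[(v[0]-.006,v[0]+.006),(v[1]-.006,v[1]+.006)]); print("top only",X.round(4))
        for dd in (v,X): print(groove(p,T,*dd))
cv2.imwrite("pics/m2.png",np.vstack([np.hstack(im[:2]),np.hstack([im[2],im[2]*0])])[:, :800][:600] if 0 else cv2.resize(np.hstack(im),(798,266)))
import json; json.dump(out,open("est.json","w"))
E
```

```text
clip [ 0.4351 -0.3066  0.2729] -44.78
bush [0.464  0.3132] -9.86
post [0.5531 0.0283] -31.54
top only [0.5538 0.0281]
(np.float64(1.9947592192818513), array([0.55252053, 0.02838212]), array([0.06767328, 0.00136049]))
(np.float64(1.9955091492800523), array([0.55255451, 0.02831097]), array([0.06803434, 0.00137219]))
```

View pics/m2.png

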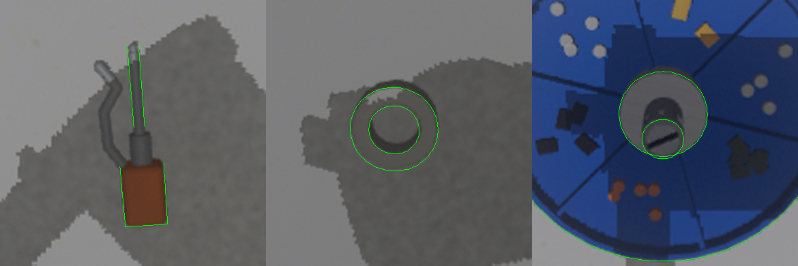

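The fits sit well on the image. Next I pick the bush, look at the post from the opposite yaw to cancel the hand-eye bias, then place it.

Run:
```python
from fit import *
import json,pickle
e=json.load(open("est.json")); bx,by=e["bush"]; px=np.array([.5534,.0282])
o=down(.3)
r.move_gripper(.062)
r.move_ptp([bx,by,.06],o); c=r.line_to([bx,by,.0135],vel=.08,contact_N=8); print("down contact",c,r.observe()["ee_pos"])
r.move_gripper(.03,50); s=r.observe(); print("w",s["gripper_width"],s["gripper_force"],s["ee_pos"])
zp=s["ee_pos"][2]
r.line_to([bx,by,.16],vel=.2)
r.move_ptp([px[0],px[1],.2],down(np.pi)); r.wait(.2)
T=pose(); p=r.capture("wrist"); save(p,"post_pi"); pickle.dump((T,p),open("postpi.pkl","wb"))
s=r.observe(); print("w",s["gripper_width"],s["clock"],"ft",s["ft_force"])
v,f=fit(p,T,postm,[(.54,.57),(.015,.042)]); print(v,f)
X,_=fit(p,T,lambda v:[circ(*v,.076,.0095)],[(v[0]-.004,v[0]+.004),(v[1]-.004,v[1]+.004)]); print("top",X,groove(p,T,*X))
json.dump(dict(e,postpi=v.tolist(),zp=zp),open("est.json","w"))
cv2.imwrite("pics/m3.png",np.hstack([draw(p,T,postm(v),"",(220,80,420,280),2),cv2.resize(p["frame"][:,:,::-1],(640,400))[:, 120:520]]))
```

```text
down contact False [0.46394601 0.31319099 0.01341874]
w 0.03803327257169681 48.95232433453202 [0.46424748 0.31339648 0.0143469 ]
w 0.037537532619317 11.9583 ft [-0.11048696 -1.20150344 -0.53105359]
[0.55273006 0.02844665] -30.514822936002673
top [0.5519868  0.02887123] (np.float64(1.989794010768951), array([0.5531347, 0.0284925]), array([0.06360617, 0.00126109]))
```

View pics/m3.png

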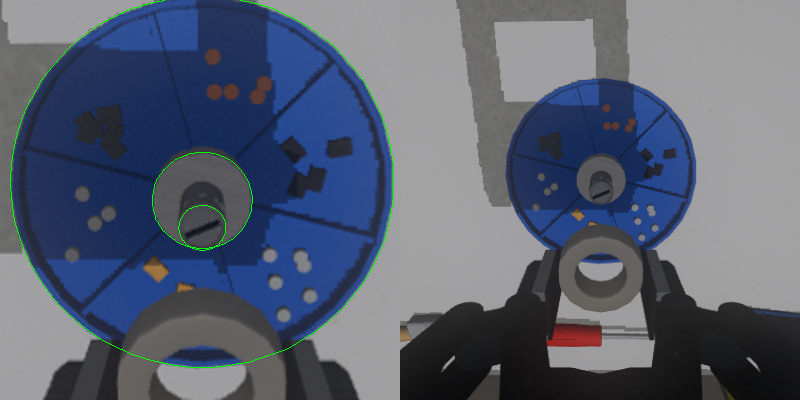

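The view from the opposite side puts the post at (0.5529, 0.0284) with very little bias and the groove at 1.992 rad. The bush is held level. Placing it now.

Run:
```python
from fit import *
import pickle
x,y=.5525,.0284; o=down(np.pi)
r.line_to([x,y,.099],o,vel=.15)
c=r.line_to([x,y,.056],vel=.06,contact_N=7); s=r.observe(); print(c,s["ee_pos"],s["ft_force"])
if not c:
    c=r.line_to([x,y,.047],vel=.03,contact_N=5); s=r.observe(); print(c,s["ee_pos"],s["ft_force"],s["gripper_width"])
    if s["ee_pos"][2]<.054:
        r.move_gripper(.056); r.line_to([x,y,.2],vel=.2); r.wait(.15); T=pose(); p=r.capture("wrist"); pickle.dump((T,p),open("seated.pkl","wb"))
        seat=lambda v:[circ(*v,.052,.02),circ(*v,.076,.0095)]
        v,f=fit(p,T,lambda v:[circ(*v,.052,.02)],[(.545,.56),(.02,.036)]); print("bush ring",v,f)
        cv2.imwrite("pics/seat.png",draw(p,T,[circ(*v,.052,.02)],"",(240,100,400,260),2.5))
print(r.observe()["clock"])
```

```text
False [0.55319146 0.02839994 0.05523774] [ 5.3051405   0.13778241 -2.79008229]
True [0.55328954 0.0284393  0.05319967] [ 1.76793667  0.18205004 -2.05713392] 0.03798257672901325
bush ring [0.55197413 0.02816149] -8.664454007397062
15.2583
```

View pics/seat.png

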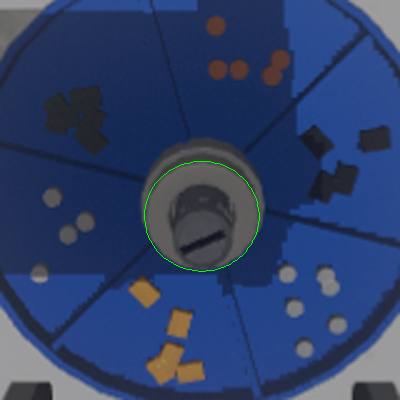

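The bush is over the post and centred. To make sure it sits flat, I'll press lightly on its top with the fingertips and read the height. Then I pick the clip and bring it to a standoff in line with the groove.

Run:
```python
from fit import *
import json,sys
e=json.load(open("est.json"))
P=np.array([.5529,.0284])
r.move_gripper(.030); r.line_to([*P,.09],vel=.2)
c=r.line_to([*P,.052],vel=.05,contact_N=9); s=r.observe(); print("press",c,s["ee_pos"],s["ft_force"])
r.line_to([*P,.16],vel=.25)
x,y,a=e["clip"]; d=np.array([np.cos(a),np.sin(a)]); g=np.array([x,y])-.003*d
r.move_gripper(.042); o=down(a)
r.move_ptp([*g,.09],o); c=r.line_to([*g,.0155],vel=.08,contact_N=8); print("down",c,r.observe()["ee_pos"])
if c: sys.exit()
r.move_gripper(.01,80); r.wait(.1); s=r.observe(); print("grip",s["gripper_width"],s["gripper_force"],s["ee_pos"],s["ft_force"])
zp=s["ee_pos"][2]; r.line_to([*g,.12],vel=.2)
A=1.992; D=np.array([np.cos(A),np.sin(A)]); q=P-.103*D
r.move_ptp([*q,.13],down(A)); s=r.observe(); print("w",s["gripper_width"],s["clock"])
r.line_to([*q,.054+zp],vel=.15); r.wait(.2)
import pickle; T=pose(); p=r.capture("wrist"); save(p,"stand"); pickle.dump((T,p,zp),open("stand.pkl","wb"))
cv2.imwrite("pics/m5.png",cv2.resize(p["frame"][0:300,170:470,::-1],(600,600),interpolation=cv2.INTER_CUBIC))
print(T[:3,3],r.observe()["clock"])
```

```text
press True [0.55295157 0.02840931 0.06246   ] [-3.0276409  -0.25797658 17.57456578]
down False [ 0.43247627 -0.30758516  0.01588791]
grip 0.017604583705276327 78.2681930065155 [ 0.43249936 -0.30763369  0.01629809] [-1.61031257  1.15035859 10.64744651]
w 0.01788998062574485 23.0333
[ 0.595677   -0.06581918  0.07135733] 23.8333
```

View pics/m5.png

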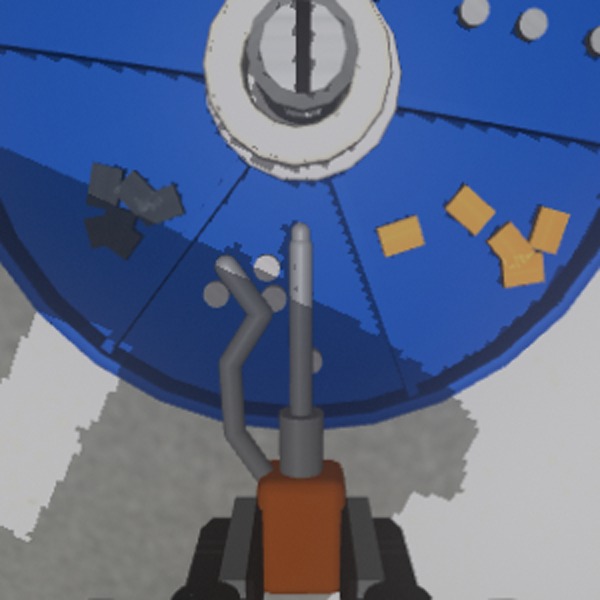

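The press contact at TCP z = 62.5 mm matches a bush top at 52 mm, so the bush is seated. The picture shows the leg tip at crop (300,230) and the groove at (303,45), nearly in line. Next I measure the offset exactly.

```bash
cat > meas.py <<'E'
from fit import *
def meas(p,T,zp,A,out=None):
    zl=T[2,3]-zp+.008; D=np.array([np.cos(A),np.sin(A)]); N=np.array([-D[1],D[0]])
    t=T[:3,:2]
    g0=T[:2,3]+.003*D
    m=lambda v:[seg(v,(.031,-.0025),(.067,-.0025),zl),seg(v,(.031,.0025),(.067,.0025),zl),seg(v,(.0155,-.005),(.0285,-.005),zl),seg(v,(.0155,.005),(.0285,.005),zl)]
    # along-leg position from tip: separate 1-D via fixed x
    v,f=fit(p,T,lambda w:m([g0[0]+w[0]*N[0],g0[1]+w[0]*N[1],A+w[1]]),[(-.005,.005),(-.12,.12)])
    P=np.array([.5529,.0284])
    X,fx=fit(p,T,lambda w:[circ(*w,.076,.0095)],[(P[0]-.005,P[0]+.005),(P[1]-.005,P[1]+.005)])
    ga,gm,_=groove(p,T,*X,r_=.0078)
    ga=A+(ga-A+np.pi/2)%np.pi-np.pi/2
    leg0=g0+v[0]*N; la=A+v[1]
    L=np.array([np.cos(la),np.sin(la)]); 
    lat=lambda q:np.dot(q-leg0,[-L[1],L[0]])
    print("leg angle",round(la,4),"leg y off",v[0].round(5),f.round(1),"groove angle",round(ga,4),"gm",gm.round(4),"post",X.round(4),fx.round(1),"lateral of groove/post to leg line mm",(lat(gm)*1e3).round(2),(lat(X)*1e3).round(2),"along",np.dot(X-leg0,L).round(4))
    if out: cv2.imwrite(out,draw(p,T,m([*leg0,la])+[circ(*X,.076,.0095)],"",(220,0,420,240),2.5))
    return leg0,la,X,ga,gm
E
python3 - <<'E'
from meas import *
import pickle
T,p,zp=pickle.load(open("stand.pkl","rb"))
x=T[:2,0]; print("tool yaw",np.arctan2(T[1,0],T[0,0]),"toolz",T[:3,2])
meas(p,T,zp,1.992,"pics/m6.png")
E
```

```text
tool yaw 1.991729656444086 toolz [ 1.65177009e-03 -2.79069751e-04 -9.99998597e-01]
leg angle 1.9947 leg y off 0.00106 -36.1 groove angle 1.7704 gm [0.5533 0.0249] post [0.5529 0.025 ] -10.7 lateral of groove/post to leg line mm 0.24 0.56 along 0.0973
```

View pics/m6.png

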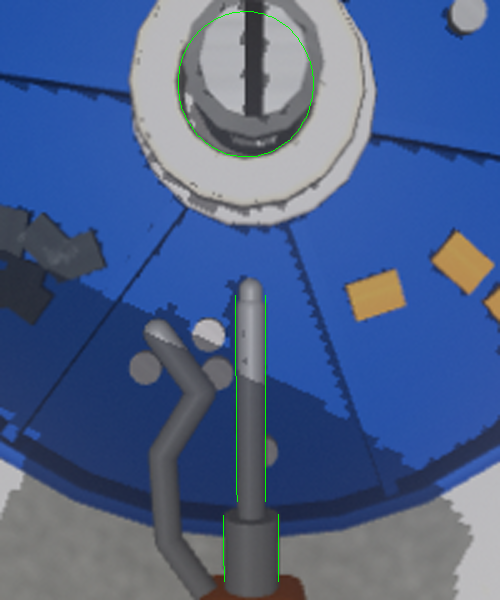

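The circle fit slipped, but the groove and leg are crisp. I'll measure both as centre lines by row.

```bash
cat > line.py <<'E'
from h import *
def gline(p,T,r0,r1,c0,c1,z,thr=90):
    g=cv2.cvtColor(p["frame"],cv2.COLOR_RGB2GRAY).astype(float); P=[]
    for v in range(r0,r1):
        w=np.clip(thr-g[v,c0:c1],0,None)
        if (w>20).sum()>=3: P.append((( w*np.arange(c0,c1)).sum()/w.sum(),v))
    P=np.array(P); k=np.polyfit(P[:,1],P[:,0],1); ok=abs(np.polyval(k,P[:,1])-P[:,0])<1; k=np.polyfit(P[ok,1],P[ok,0],1)
    a,b=[at_z(p,(np.polyval(k,v),v),z,T)[:2] for v in (r1-1,r0)]
    return a,b,np.arctan2(*(b-a)[::-1]),k
E
python3 - <<'E'
from line import *
import pickle
T,p,zp=pickle.load(open("stand.pkl","rb"))
g=cv2.cvtColor(p["frame"],cv2.COLOR_RGB2GRAY)
for v in (4,12,20,28,36,44): print(v,g[v,312:332])
for v in (125,140,155,170,190): print(v,g[v,308:333])
a,b,ang,k=gline(p,T,3,42,314,330,.076); print("groove",a,b,ang,k)
E
```

```text
4 [181 182 182 182 177 107  51  51  50  50  51  51  54  77 135 182 182 182
 183 182]
12 [177 178 178 178 175 136  53  53  52  52  53  53  61 117 178 178 178 178
 179 180]
20 [177 177 177 177 176 169  55  56  56  54  55  55  61  87 131 177 177 177
 177 177]
28 [178 178 178 178 173  99  56  56  56  55  56  55  69 127 180 179 179 179
 179 179]
36 [180 178 179 179 180 169  58  56  57  59  56  57  63 114 179 179 179 179
 179 179]
44 [134 162 177 178 177 115  59  58  59  57  59  59  77 136 180 179 173 156
 140 124]
125 [ 81  55  56  55  55  57  72 107 124 134 145 158 164 147 135 125 113  96
  79  84  83  84  84  84  84]
140 [ 54  53  53  53  53  54  66 104 122 133 144 156 161 145 134 124 113  95
  75  82  82  82  81  82  82]
155 [96 71 61 50 52 53 58 74 84 88 93 99 93 89 84 80 75 65 53 51 52 52 53 51
 53]
170 [51 52 52 51 52 49 52 75 82 87 92 96 93 87 83 79 74 64 51 52 52 52 51 52
 51]
190 [52 52 52 51 52 52 56 71 82 87 92 95 92 87 83 80 73 63 50 51 51 50 52 50
 52]
groove [0.55488479 0.02319411] [0.54992997 0.03440003] 1.9871116426221105 [-5.13291882e-03  3.21043617e+02]
```

Run:
```python
from line import *
import pickle
T,p,zp=pickle.load(open("stand.pkl","rb")); print(p["cx"],p["cy"],T[2,3],zp)
a,b,ga,k=gline(p,T,3,42,314,330,.076)
zl=T[2,3]-zp+.008
g=cv2.cvtColor(p["frame"],cv2.COLOR_RGB2GRAY).astype(float)
P=[]
for v in range(160,196):
    w=np.clip(g[v,310:330]-62,0,20); P.append(((w*np.arange(310,330)).sum()/w.sum(),v))
P=np.array(P); k=np.polyfit(P[:,1],P[:,0],1); print("legfit",k, np.abs(np.polyval(k,P[:,1])-P[:,0]).max())
l0,l1=[at_z(p,(np.polyval(k,v),v),zl,T)[:2] for v in (195,115)]
la=np.arctan2(*(l1-l0)[::-1]); L=np.array([np.cos(la),np.sin(la)]); N=np.array([-L[1],L[0]])
tip=at_z(p,(np.polyval(k,112),112),zl,T)[:2]
print("ga",ga,"la",la,"yaw",np.arctan2(T[1,0],T[0,0]))
for q in (a,b): print("lat mm",np.dot(q-l0,N)*1e3)
PC=np.array([.5529,.0284]); print("post lat",np.dot(PC-l0,N)*1e3,"along tip->post mm",np.dot(PC-tip,L)*1e3, "TCP->post along",np.dot(PC-T[:2,3],L)*1e3)
s=r.observe(); print(s["ee_pos"],s["ft_force"])
```

```text
320.32400904869786 198.28169734839986 0.07135732934756737 0.016298090854284842
legfit [1.96385190e-02 3.16755395e+02] 1.7496481079236332
ga 1.9871116426221105 la 2.0110981674302 yaw 1.991729656444086
lat mm -1.192344880432815
lat mm -1.4862105528000575
post lat -1.615676668262317 along tip->post mm 31.077766350907677 TCP->post along 103.46493733366485
[ 0.5955805  -0.06572421  0.07124933] [0.20539488 0.32002348 0.28388503]
```

Run:
```python
from line import *
import pickle
T,p,zp=pickle.load(open("stand.pkl","rb"))
g=cv2.cvtColor(p["frame"],cv2.COLOR_RGB2GRAY).astype(float)
a,b,ga,k=gline(p,T,3,42,314,330,.076); zl=T[2,3]-zp+.008
P=[]
for v in range(122,200):
    row=cv2.GaussianBlur(g[v:v+1,300:340],(0,0),.8)[0]; d=np.gradient(row)
    i=7+np.argmax(d[7:18]); j=21+np.argmin(d[21:30])
    sub=lambda i,s:i+.5*(s*d[i-1]-s*d[i+1])/(s*d[i-1]-2*s*d[i]+s*d[i+1])
    P.append((300+(sub(i,1)+sub(j,-1))/2,v,j-i))
P=np.array(P); w=np.median(P[:,2]); P=P[abs(P[:,2]-w)<=1]
k=np.polyfit(P[:,1],P[:,0],1); ok=abs(np.polyval(k,P[:,1])-P[:,0])<.6; k=np.polyfit(P[ok,1],P[ok,0],1); print(len(P),ok.sum(),w,k,np.polyval(k,[125,190]))
l0,l1=[at_z(p,(np.polyval(k,v),v),zl,T)[:2] for v in (195,115)]
la=np.arctan2(*(l1-l0)[::-1]); L=np.array([np.cos(la),np.sin(la)]); N=np.array([-L[1],L[0]])
print("ga",ga,"la",la,"lat a,b mm",[np.dot(q-l0,N)*1e3 for q in (a,b)],"post",np.dot(np.array([.5529,.0284])-l0,N)*1e3)
```

```text
65 64 10.0 [2.63209026e-03 3.19310128e+02] [319.63913883 319.8102247 ]
ga 1.9871116426221105 la 1.994241493079293 lat a,b mm [np.float64(-0.4946235457811976), np.float64(-0.5819809887859274)] post -0.8242556322531798
```

The leg is parallel to the groove to within 0.4°, and the groove lies about 0.55 mm to one side. I'll correct that from the actual pose and feel for the hole with a low contact threshold.

```bash
cat > ins.py <<'E'
from h import *
import pickle,json
T,p,zp=pickle.load(open("stand.pkl","rb"))
A=1.990; D=np.array([np.cos(A),np.sin(A)]); N=np.array([-D[1],D[0]]); T0=T[:2,3]
Z=.054+zp; O=down(1.987)   # leg was 2.5 mrad past the tool yaw
def want(adv,lat,z=Z): return np.array([*(T0+adv*D+lat*N),z])
def now():
    s=r.observe(); e=np.array(s["ee_pos"]); f=np.array(s["ft_force"])
    return dict(adv=np.dot(e[:2]-T0,D)*1e3,lat=np.dot(e[:2]-T0,N)*1e3,z=e[2]*1e3,fD=f[:2]@D,fN=f[:2]@N,fz=f[2],w=s["gripper_width"]*1e3,t=s["clock"])
def show(m): print(m,{k:round(float(v),2) for k,v in now().items()})
def settle(w,n=3):
    cmd=w.copy()
    for _ in range(n):
        r.line_to(cmd,O,vel=.05); r.wait(.15); cmd=cmd+(w-np.array(r.observe()["ee_pos"]))
    return cmd-w
E
python3 - <<'E'
from ins import *
off=settle(want(.012,-.0006)); print("off",off*1e3); show("pre")
c=r.line_to(want(.040,-.0006)+off,O,vel=.02,contact_N=4); print(c); show("in")
json.dump(off.tolist(),open("off.json","w"))
E
```

```text
off [ 0.00651725 -0.00266261 -0.00049784]
pre {'adv': 12.07, 'lat': -0.61, 'z': 70.29, 'fD': -0.12, 'fN': -0.31, 'fz': -0.32, 'w': 18.04, 't': 25.17}
False
in {'adv': 39.86, 'lat': -0.58, 'z': 70.29, 'fD': -1.66, 'fN': -0.08, 'fz': -1.02, 'w': 17.28, 't': 26.72}
```

The leg is in the hole with little force. Next I push the bow over the post, then creep until the collar touches.

Run:
```python
from ins import *
off=np.array(json.load(open("off.json")))
show("0")
for a in (.044,.047,.049,.051,.053,.055,.057):
    c=r.line_to(want(a,-.0006)+off,O,vel=.015,contact_N=11); show((a,c))
    if c: break
```

```text
0 {'adv': 39.86, 'lat': -0.58, 'z': 70.29, 'fD': -1.66, 'fN': -0.08, 'fz': -1.02, 'w': 17.28, 't': 26.72}
(0.044, False) {'adv': 44.48, 'lat': -0.09, 'z': 70.14, 'fD': -0.39, 'fN': 2.6, 'fz': -0.69, 'w': 17.81, 't': 27.13}
(0.047, False) {'adv': 47.39, 'lat': -0.2, 'z': 70.14, 'fD': 1.31, 'fN': 4.05, 'fz': -1.1, 'w': 17.68, 't': 27.48}
(0.049, False) {'adv': 49.29, 'lat': -0.35, 'z': 70.19, 'fD': 1.44, 'fN': 3.79, 'fz': -2.0, 'w': 17.58, 't': 27.77}
(0.051, False) {'adv': 51.33, 'lat': -0.39, 'z': 70.24, 'fD': 3.35, 'fN': 4.3, 'fz': -0.93, 'w': 17.94, 't': 28.05}
(0.053, False) {'adv': 53.56, 'lat': -0.4, 'z': 70.21, 'fD': 4.64, 'fN': 2.74, 'fz': -0.43, 'w': 17.29, 't': 28.33}
(0.055, False) {'adv': 55.47, 'lat': -0.55, 'z': 70.28, 'fD': 4.23, 'fN': 2.99, 'fz': -0.45, 'w': 17.37, 't': 28.62}
(0.057, False) {'adv': 57.17, 'lat': -0.73, 'z': 70.34, 'fD': 2.91, 'fN': 1.49, 'fz': -0.8, 'w': 17.82, 't': 28.9}
```

The forces are hard to interpret, so I'll look before going further.

Run:
```python
from ins import *
T1=pose(); q=r.capture("wrist"); pickle.dump((T1,q),open("mid.pkl","wb"))
cv2.imwrite("pics/m7.png",cv2.resize(q["frame"][60:310,195:445,::-1],(600,600),interpolation=cv2.INTER_CUBIC)); show("")
```

```text
{'adv': 57.15, 'lat': -0.71, 'z': 70.33, 'fD': 3.14, 'fN': 3.17, 'fz': -0.84, 'w': 17.5, 't': 28.95}
```

View pics/m7.png

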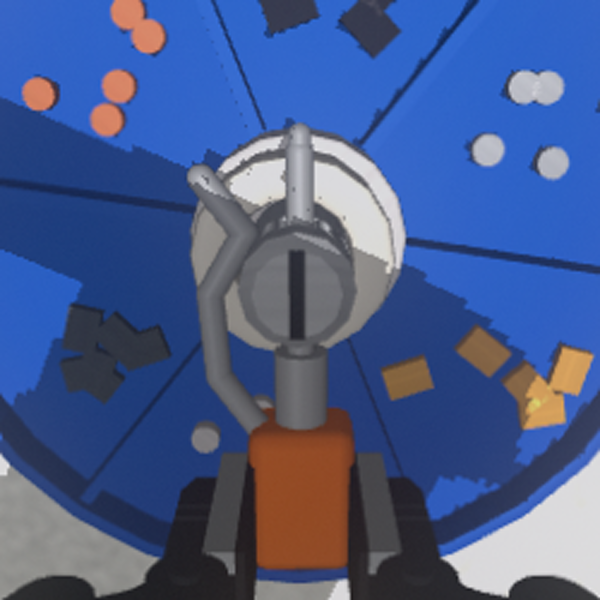

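The leg is through, its tip showing beyond the post at (300,130). The bow's bend at (250,235) has passed the post, and the collar at (300,350) is close. Now I creep to the collar.

Run:
```python
from ins import *
off=np.array(json.load(open("off.json")))
for a in np.arange(.058,.0665,.001):
    c=r.line_to(want(a,-.0006)+off,O,vel=.01,contact_N=4); show((round(a,3),c))
    n=now()
    if c or n["fD"]<-2.5: break
```

```text
(np.float64(0.058), False) {'adv': 57.96, 'lat': -0.72, 'z': 70.33, 'fD': 1.4, 'fN': 2.48, 'fz': -0.33, 'w': 17.74, 't': 29.2}
(np.float64(0.059), False) {'adv': 58.97, 'lat': -0.74, 'z': 70.38, 'fD': 1.48, 'fN': 1.55, 'fz': -0.96, 'w': 17.84, 't': 29.45}
(np.float64(0.06), False) {'adv': 59.97, 'lat': -0.79, 'z': 70.37, 'fD': 0.09, 'fN': 0.41, 'fz': -1.32, 'w': 17.66, 't': 29.7}
(np.float64(0.061), False) {'adv': 60.95, 'lat': -0.79, 'z': 70.35, 'fD': 0.21, 'fN': 1.01, 'fz': -1.04, 'w': 17.75, 't': 29.95}
(np.float64(0.062), False) {'adv': 61.93, 'lat': -0.75, 'z': 70.34, 'fD': -0.62, 'fN': -0.62, 'fz': -1.45, 'w': 17.58, 't': 30.2}
(np.float64(0.063), False) {'adv': 62.48, 'lat': -0.89, 'z': 70.45, 'fD': -5.12, 'fN': 0.8, 'fz': -1.18, 'w': 17.38, 't': 30.45}
```

The collar touched at about 62.2 mm, so home is about 61.3 mm. I'll ease back 1 mm, let go, retreat and check.

Run:
```python
from ins import *
off=np.array(json.load(open("off.json")))
r.line_to(want(.0614,-.0006)+off,O,vel=.02); r.wait(.2); show("back")
r.move_gripper(.036); show("open")
e=np.array(r.observe()["ee_pos"]); r.line_to(e+[0,0,.1],vel=.15)
b=want(.02,0,.17); r.line_to(b,vel=.2); r.wait(.2); show("up")
T1=pose(); q=r.capture("wrist"); pickle.dump((T1,q),open("end.pkl","wb"))
X=np.array([.5529,.0284,.062]); px=proj(q,X,T1); print(px)
x0,y0=[int(max(0,v)) for v in px-[60,70]]
c2=q["frame"][y0:y0+150,x0:x0+120,::-1]
t=r.capture("top")["frame"][:, :, ::-1]
im=np.hstack([cv2.resize(c2,(400,500),interpolation=cv2.INTER_CUBIC),cv2.resize(t[50:320,130:500],(400,292)).repeat(1,0) if 0 else cv2.copyMakeBorder(cv2.resize(t[60:310,140:490],(400,286)),0,214,0,0,cv2.BORDER_CONSTANT)])
cv2.imwrite("pics/m8.png",im)
for n in("clip_seat","post_hole","bow"):print(n,[(round(d["p"],2),np.round(d["point"],1)) for d in r.landmark_of(q,n)[:1]])
```

```text
back {'adv': 61.49, 'lat': -0.57, 'z': 70.26, 'fD': 0.61, 'fN': -0.03, 'fz': -0.62, 'w': 17.33, 't': 30.9}
open {'adv': 61.4, 'lat': -0.62, 'z': 70.32, 'fD': 0.23, 'fN': -0.41, 'fz': -0.1, 'w': 35.86, 't': 31.22}
up {'adv': 20.71, 'lat': 0.29, 'z': 169.53, 'fD': -0.37, 'fN': -0.11, 'fz': 0.57, 'w': 35.93, 't': 32.59}
[320.82992476  86.14714956]
clip_seat [(0.82, array([322.2,  84.9]))]
post_hole [(0.89, array([321.9,  87.5]))]Traceback (most recent call last):
  File "<stdin>", line 14, in <module>
ValueError: it knows: brush, bush, carousel, clip, clip_seat, driver, flux, phone, post_hole, post_top, solvent, tin
```

View pics/m8.png

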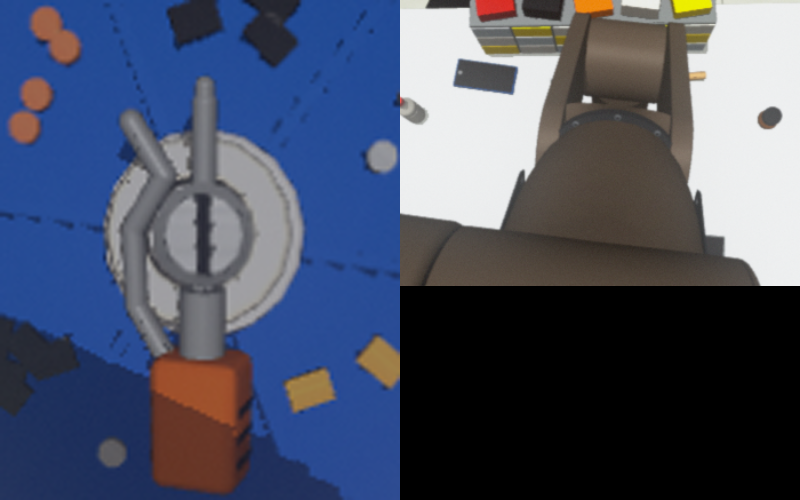

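The left picture shows the clip home: collar against the post at (203,290), leg tip through at (204,80), the bow sprung round the post, and the bush flat beneath. The gripper is clear, so I hand in the job.

```bash
python3 -c "
from station import r
print(r.sign_off())"
```

```text
the job is handed in; nothing more can be done
None
```

The bush sits flat on the hub and the R-clip is pushed home through the post with its bow sprung over. The clip is released and the job was handed in at about 33 s, with no more than about 5 N read against the post.

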